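# Push the block row home and close the keeper

### The arm

A 6-joint arm with a two-finger parallel gripper is mounted at the origin on the work surface. World frame = base frame: x ahead of the robot, y to its left, z up, the work surface at z = 0. Lengths are in m, angles in degrees, forces in N, time in s.
With the tool pointing down it reaches from about 0.35 to 0.875 m from the base axis. Payload 4.2 kg.
Tool frame: the origin (TCP) lies at the very end of the fingers, on their centre line; the grasp point (between the pads) lies 19 mm behind it; z points along the fingers, y is the line along which they close (so a half turn about z gives the same grasp; the last joint's range is limited). The gripper opens to 87 mm and grips with 3 to 60 N. Pads are 19 mm wide; open, the fingers measure 117 mm over their backs; the gripper's body (75 mm by 190 mm) begins 51 mm behind the grasp point.
Start: joints at [87.754, 22.042, 0.453, 0, -68.411, -14.817], TCP at [0.183, 0.597, 0.223] pointing down, gripper open.
Joint ranges: [-179.83, 179.83], [-69.29, 118.12], [-61.27, 80.66], [-181.25, 117.63], [-171.15, -9.14], [-177.46, 177.46]. Speed limits (degrees/s): [159.86, 159.86, 180, 180, 180, 180].

### API

Orientations are given as a 3x3 rotation matrix whose columns are the frame's x, y, z axes.
In Python, from station import sense, cams, r gives the robot as it stands. The module is installed in compiled form; this text tells all that it offers.
- The arm moves only by the tool step_arm, never from a script. Its argument "targets" is text: rows parted by semicolons, each of 4 numbers parted by spaces: the shift along the tool's x, y, z in cm, then the turn about the tool's z in degrees. In form: x y z turn; .... A call has 1 to 12 rows; each row shifts and turns the commanded pose from where the row before left it, along the tool's axes as they then stand; what a row does not reach is not made up. A row lasts 1/12 s, in which the tool goes at most 41.7 mm and 7.16 degrees, less where a joint would pass 70% of its speed; a pose out of reach is approached as far as the arm can. A call with a gripper value outside its range is refused whole. "claw" is the finger opening in cm, from 0 to 8.7, set as the call begins (left out, the last holds). The fingers move at their own pace and stop on an object; the grip force is fixed at half the most. Time passes only in rows, so rows that do not move let the fingers close. It gives the time, the measured TCP pose, the force, the opening and the grip force at its end, in the units of the state.
- sense(): the state, without advancing time (a new reading comes with each control period).
- cams.capture(name): name is "scene" or "top" or "wrist"; returns a dict with "frame" (480x640x3 uint8, blue, green, red), "vertical_fov" (degrees; the focal length in pixels is half the picture's height over the tangent of half this angle, whatever the lens; pixels are square), "cx", "cy" (the principal point, pixels), "dist_coeffs" ([k1, k2, p1, p2, k3] as OpenCV has them; the pictures are not rectified), "eye" and "rotation" of the camera in the world; the wrist camera has in their place "tool_from_camera" (4x4, takes a point from camera to tool coordinates, whose origin is the TCP and whose axes are the flange's). Camera axes: x right, y down, z forward; pixel columns grow to the right and rows downward; lengths in m; the calibration is good to about 2 mm. A picture is of the moment at which its call begins: read the wrist's pose just before it. There is no depth.
- r.finish_job(): hands the job in; it is judged then, once.
The state is a dict: "time_s": time; "joints": joint angles; "joint_velocities": joint speeds; "effort": joint torques, N m; "tcp_pos": TCP position; "ee_rot": TCP orientation; "wrist_force": force on the tool from outside, world axes, zero at the start; "moment": the same for the moment, N m; "gripper_width": opening from 0.0 (shut) to 1.0 (fully open); "gripper_force": force on a finger pad.
Only numpy, scipy, OpenCV 4.12 (cv2) and the standard library are available. Lean on these libraries where they do the work, as an engineer would, in place of code of your own. Each camera call takes 0.05 s, during which the arm holds its last target. There are 200 camera calls.

### The job

Without gripping or lifting anything, push the row of four hardwood blocks from behind along the channel of the drilling fixture, all together as one row, until it is fully home against the end stop. Then push the swinging keeper bar fully across the channel behind the last block, and move clear. Leave the spare block and everything else on the bench where it stands.

Things in the scene. Friction and masses are not known exactly. Their poses are not given: they have to be found in the camera images.
- keeper_pivot (a point): Keeper's pivot axis on top of the -x rail, at fixture (-33.5, +8, 26) mm: underside of the bar. The keeper is a plain steel bar 12 mm wide, 22 mm tall (26 to 48 mm above the bench). Fully across, its side is 5 mm behind the last block of a row that is fully home; a row that is not home blocks it.
- rail_mid (a point): Top of the fixture's aluminium rail on its -x side, at fixture (-33.5, 0, 24) mm. Two such rails, at x = +/-33.5 mm, flank the channel from y = -190 to +155 mm: each 20 mm wide, tops 24 mm above the bench (12 mm above the base plate).
- fixture: Drilling fixture fixed to the bench (place and yaw vary): dark steel base plate 120 mm (its x) by 400 mm (its y) by 12 mm thick; origin at the centre of its underside, on the bench; z up. A straight channel 47 mm wide runs along its y on x = 0, open at the -y end, closed by the end stop at the +y end.
- stop_face (a point): Centre of the end stop's face that the first block must meet, at fixture (0, +155, 33) mm. The stop is an aluminium bar across the channel, 100 mm wide, 20 mm thick, top 57 mm above the bench.
- keeper (a joint): Angle of the keeper bar about its upright pivot. 0: along the -x rail, pointing to fixture -y. It starts negative (-0.15 to -0.5), swung outward, away from the channel. Growing: counter-clockwise from above, in over the channel, up to its limit 1.571, pointing to fixture +x straight across. No spring; about 1 N at its end moves it; it stays where left.
- keeper_tip (a point): Top centre of the keeper bar's free end, 75 mm from the pivot axis, 48 mm above the bench.
- block1: First hardwood block of the row, nearest the end stop, small dark drill mark on top: 44 mm wide across the channel, 34 mm long along it, 42 mm tall, about 60 g; origin at the centre of its underside, z up, y along the channel. It stands in the channel on the base plate (underside 12 mm above the bench, top 54 mm, so 30 mm stands above the rails).
- block2: Second block of the row, same as the first and touching it: 44 mm wide across the channel, 34 mm long along it, 42 mm tall, about 60 g; origin at the centre of its underside, z up, y along the channel.
- block3: Third block of the row, same and touching: 44 mm wide across the channel, 34 mm long along it, 42 mm tall, about 60 g; origin at the centre of its underside, z up, y along the channel.
- block4: Last block of the row, farthest from the end stop, its free -y face is where the row is pushed: 44 mm wide across the channel, 34 mm long along it, 42 mm tall, about 60 g; origin at the centre of its underside, z up, y along the channel. Fully home, its origin is at fixture y = +36 mm and its free face at +19 mm; it starts 60 to 115 mm short of that.
- spare_block: A spare, identical block standing loose on the bench beyond the fixture, not part of the row; leave alone. Origin at the centre of its underside.
- nail_tin: Round steel tin, 56 mm across, 34 mm tall, on the bench on the robot's side of the fixture; leave alone. Origin at the centre of its underside.
- spray_bottle: White bottle, 80 mm across, 210 mm tall; leave alone. Origin at the centre of its underside.
- brown_jar: Amber glass jar, 64 mm across, 100 mm tall; leave alone. Origin at the centre of its underside.
- screwdriver: Screwdriver lying on the bench along its own x; leave alone.
- tape_roll: Roll of tape lying flat, 100 mm across, 25 mm tall; leave alone. Origin at the centre of its underside.
- squeegee: Printing squeegee lying flat, 220 mm long, 25 mm tall; leave alone. Origin at the centre of its underside.
- paint_can: Steel can, 100 mm across, 120 mm tall; leave alone. Origin at the centre of its underside.
Not all that is in view belongs to the job. Leave any blue or turquoise look-alike of the block1 alone. Leave any green look-alike of the block2 alone.

How it is judged:
By the outcome, as a careful person would: the job done as asked, in the order asked, and still so for the second after the job is handed in, with the robot touching nothing.
It also fails if it takes over 53 s, if anything falls off the work surface, if the arm or the gripper's body presses on something with over 40 N, if the wrist force passes 120 N, or if a joint passes its speed limit or range.

## Working session

There is one attempt and no reset: what is moved stays moved. The work goes in short steps, Python scripts to look and compute and a tool call to move; the robot and the scene stay as the last step left them, time stands still between calls to the robot, and variables do not carry over. Pictures are saved under pics/ and viewed, at most 10 in all, crops included, and the job is handed in when it is done.

Besides the shell and the picture viewer there is one more tool, called after "Request:" by a JSON object that holds its "name" and its "arguments". step_arm: Moves the arm, as the interface text tells. Its arguments: {"type":"object","properties":{"targets":{"type":"string"},"claw":{"type":"number"}},"required":["targets"]}

```bash
mkdir -p pics; python3 - <<'E'
from station import sense,cams,r
import cv2
s=sense();print({k:s[k] for k in('time_s','tcp_pos','ee_rot','gripper_width')})
for n in('scene','top'):
    c=cams.capture(n);cv2.imwrite(f'pics/{n}0.png',c['frame']);print(n,{k:c[k] for k in c if k!='frame'})
E
```

```text
{'time_s': 0.0, 'tcp_pos': array([0.18317706, 0.59691594, 0.22143622]), 'ee_rot': array([[ 9.55941291e-01, -2.93557389e-01, -5.54877987e-04],
       [-2.93557896e-01, -9.55938877e-01, -2.15068247e-03],
       [ 1.00919290e-04,  2.21881499e-03, -9.99997533e-01]]), 'gripper_width': 0.9985674446658377}
scene {'vertical_fov': 46.41040353413028, 'cx': 309.68497374762643, 'cy': 234.61027428979173, 'dist_coeffs': array([-0.00677631,  0.        ,  0.        ,  0.        ,  0.        ]), 'eye': array([ 1.12016141, -0.57305193,  1.11735996]), 'rotation': array([[ 6.96406312e-01,  5.69311091e-01, -4.36924628e-01],
       [ 7.17647582e-01, -5.52083708e-01,  4.24482658e-01],
       [ 4.43716366e-04, -6.09170306e-01, -7.93039307e-01]])}
top {'vertical_fov': 53.729329052185726, 'cx': 317.59039846149614, 'cy': 241.66805168944234, 'dist_coeffs': array([-0.02361334,  0.        ,  0.        ,  0.        ,  0.        ]), 'eye': array([0.26673231, 0.02049899, 1.41386804]), 'rotation': array([[ 0.0094097 , -0.98070895,  0.19524707],
       [-0.99989058, -0.01145677, -0.00935779],
       [ 0.01141417, -0.19513765, -0.98070944]])}
```

View pics/top0.png

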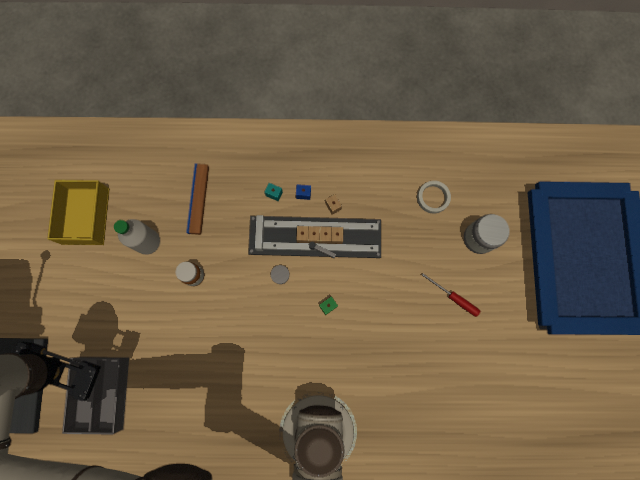

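View pics/scene0.png

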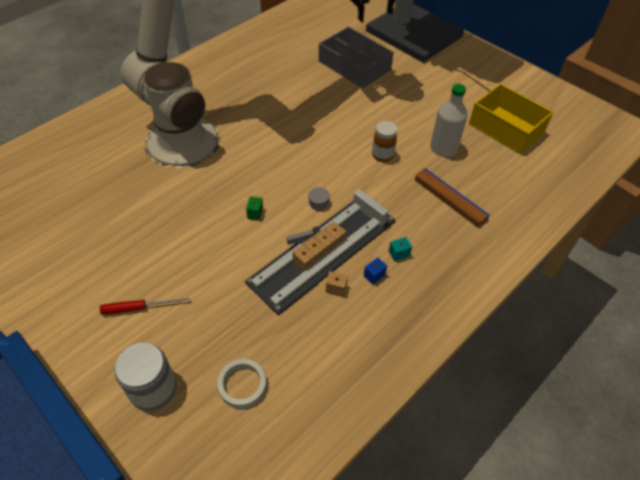

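Top view: the fixture plate spans about (249–381, 216–258), with the stop at the left (world +y). The row is at (297–343, 234) and the keeper runs from about (312,246) to (335,256), on the robot side. The scene view agrees with this.

```bash
cat > h.py <<'E'
import numpy as np,cv2
def K(c):
    f=c['frame'].shape[0]/2/np.tan(np.radians(c['vertical_fov']/2));return np.array([[f,0,c['cx']],[0,f,c['cy']],[0,0,1]])
def cast(c,px,z):
    p=cv2.undistortPoints(np.float64(px).reshape(-1,1,2),K(c),c['dist_coeffs']).reshape(-1,2)
    d=np.c_[p,np.ones(len(p))]@np.array(c['rotation']).T
    e=np.array(c['eye']);return e+d*((z-e[2])/d[:,2])[:,None]
E
python3 - <<'E'
from h import *
from station import cams
for n,(x0,x1,y0,y1),(bx0,bx1,by0,by1) in(('top',(235,395,205,270),(285,360,222,250)),('scene',(235,405,180,320),(280,350,215,275))):
    c=cams.capture(n);hsv=cv2.cvtColor(c['frame'],cv2.COLOR_BGR2HSV)
    S=hsv[...,1]
    m=np.zeros(S.shape,np.uint8);m[y0:y1,x0:x1]=(S<75)[y0:y1,x0:x1]*255
    b=np.zeros_like(m);b[by0:by1,bx0:bx1]=((S>110)&(hsv[...,2]>90))[by0:by1,bx0:bx1]*255
    cv2.imwrite(f'pics/m_{n}.png',np.hstack([cv2.resize(a[y0:y1,x0:x1],None,fx=2.2,fy=2.2,interpolation=0) for a in(c['frame'],cv2.cvtColor(m,8),cv2.cvtColor(b,8))][:3]) if n=='scene' else np.vstack([cv2.resize(a[y0:y1,x0:x1],None,fx=4,fy=4 if 0 else 3,interpolation=0) for a in(c['frame'],cv2.cvtColor(m,8),cv2.cvtColor(b,8))]))
    def rect(mm,z,op):
        mm=cv2.morphologyEx(mm,cv2.MORPH_CLOSE,np.ones((5,5)))if op else mm
        mm=cv2.morphologyEx(mm,cv2.MORPH_OPEN,np.ones((op,op)))if op else mm
        k=max(cv2.findContours(mm,0,1)[0],key=cv2.contourArea)
        w=cast(c,k,z)[:,:2];return cv2.minAreaRect(np.float32(w*1000))
    print(n,'plate',rect(m,.012,13),'blocks',rect(b,.054,0))
E
```

```text
top plate ((561.7469482421875, 16.48828125), (396.5544738769531, 118.83628845214844), 89.10975646972656) blocks ((561.1460571289062, 2.2791595458984375), (133.2552947998047, 42.9530143737793), 88.9094467163086)
scene plate ((564.4428100585938, -114.98078918457031), (145.60647583007812, 117.81537628173828), 89.09068298339844) blocks ((564.2203369140625, -2.03985595703125), (139.5920867919922, 47.30594253540039), 88.9326400756836)
```

View pics/m_top.png

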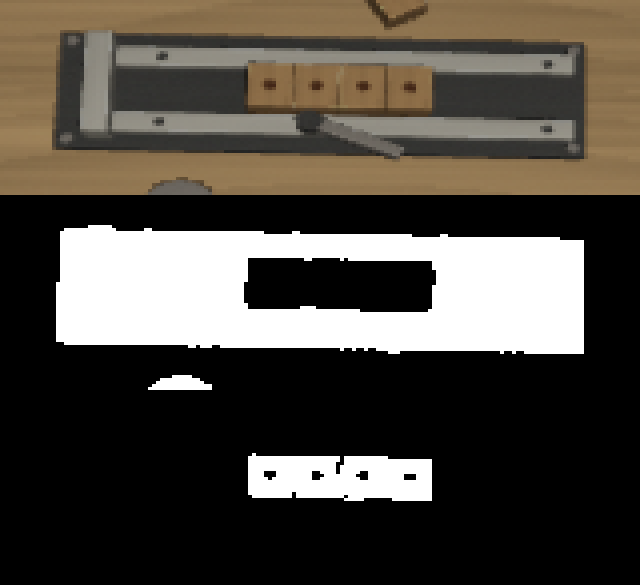

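Plate measured at 397×119 mm against 400×120, and row 133×43 against 136×44, so the sizes match. Fixture origin is about (0.562, 0.0165) with yaw about -0.9°, and the row's free face is at about y=-82 mm, 101 mm short of home. I'll move with the gripper closed to a point above and behind the row.

Request:
{"name": "step_arm", "arguments": {"targets": "0 0 0 -5.4;0 0 0 -5.4;0 0 0 -5.4;1.6 2.9 0 0;1.6 2.9 0 0;1.6 2.9 0 0;1.6 2.9 0 0;1.6 2.9 0 0;1.6 2.9 0 0;1.6 2.9 0 0;1.6 2.9 0 0;1.6 2.9 0 0", "claw": 0}}

```text
time_s: 1.2
tcp_pos: [0.3237, 0.3327, 0.2226]
ee_rot: [[1.0, -0.015, -0.0], [-0.015, -1.0, 0.0], [-0.0, -0.0, -1.0]]
wrist_force: [0.7, 0.2, 0.8]
gripper_width: 0.169
gripper_force: 0.0
```

Request:
{"name": "step_arm", "arguments": {"targets": "1.6 2.9 0 0;1.6 2.9 0 0;1.6 2.9 0 0;1.6 2.9 0 0;1.6 2.9 0 0;1.6 2.9 0 0;1.6 2.9 0 0;1.6 2.9 0 0;1.6 2.9 0 0;1.6 2.9 0 0;1.6 2.9 0 0;1.6 2.9 0 0"}}

```text
time_s: 2.2
tcp_pos: [0.5105, -0.0182, 0.2225]
ee_rot: [[1.0, -0.015, -0.0], [-0.015, -1.0, 0.0], [-0.0, -0.0, -1.0]]
wrist_force: [1.1, -0.1, -0.4]
gripper_width: 0.005
gripper_force: 0.0
```

Request:
{"name": "step_arm", "arguments": {"targets": "1.7 2.9 0 0;1.7 2.9 0 0;1.7 2.9 0 0;0 0 0 0;0 0 0 0"}}

```text
time_s: 2.62
tcp_pos: [0.56, -0.1058, 0.2216]
ee_rot: [[1.0, -0.018, -0.002], [-0.018, -1.0, 0.0], [-0.002, 0.0, -1.0]]
wrist_force: [-0.1, -0.7, 0.6]
gripper_width: 0.004
gripper_force: 0.0
```

```bash
python3 - <<'E'
from h import *
from station import cams,sense
s=sense();c=cams.capture('wrist');cv2.imwrite('pics/w1.png',c['frame'])
print(s['tcp_pos']);T=c['tool_from_camera'];print(T)
c['eye']=s['tcp_pos']+s['ee_rot']@T[:3,3];c['rotation']=s['ee_rot']@T[:3,:3]
import pickle;pickle.dump(c,open('w1.pkl','wb'))
E
```

```text
[ 0.55995942 -0.10578883  0.22157984]
[[ 9.14266331e-05 -9.63850592e-01 -2.66443292e-01  7.22319626e-02]
 [ 9.99999830e-01  2.41739586e-04 -5.31348433e-04  1.33108481e-03]
 [ 5.76550393e-04 -2.66443198e-01  9.63850450e-01 -1.61656303e-01]
 [ 0.00000000e+00  0.00000000e+00  0.00000000e+00  1.00000000e+00]]
```

View pics/w1.png

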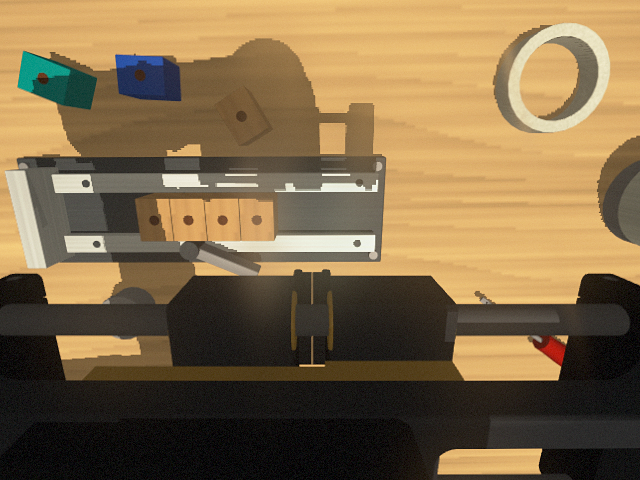

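Wrist view: the plate's right corners are at (385,156) and (381,262), block4's right top edge is at x≈274 (y 196–239), the keeper pivot is at (190,250) and its tip at (258,270). The finger tips are at (312,~275).

```bash
python3 - <<'E'
from h import *
import pickle
c=pickle.load(open('w1.pkl','rb'))
def fx(w,o=(561.8,16.5),a=np.radians(-.95)):
    d=w[:,:2]*1000-o;return np.c_[d@[np.cos(a),np.sin(a)],d@[-np.sin(a),np.cos(a)]].round(1)
print('plate',fx(cast(c,[(385,156),(381,262)],.012)))
print('b4',fx(cast(c,[(274,195),(275,240),(137,196),(139,240)],.054)))
print('keeper piv,tip',fx(cast(c,[(190,250),(256,270)],.048)))
print('stop face top',fx(cast(c,[(28,170),(46,266)],.057)))
print('rail ends',fx(cast(c,[(378,243)],.024)))
E
```

```text
plate [[  59.7 -202. ]
 [ -60.4 -204.1]]
b4 [[ 24.2 -86.7]
 [-21.6 -86.2]
 [ 23.5  47.8]
 [-21.4  52. ]]
keeper piv,tip [[-34.    3.4]
 [-56.3 -64.4]]
stop face top [[ 49.1 147.3]
 [-48.3 150.7]]
rail ends [[ -33.8 -197. ]]
```

Request:
{"name": "step_arm", "arguments": {"targets": "0 0 3.9 0;0 0 3.9 0;0 0 3.9 0;0 0 3.9 0;0 0 2.6 0;0 0 1.2 0;0 0 0 0;0 -0.4 0 0;0 -0.4 0 0;0 -0.4 0 0;0 0 0 0"}}

```text
time_s: 3.58
tcp_pos: [0.5611, -0.0911, 0.0303]
ee_rot: [[1.0, -0.014, 0.003], [-0.014, -1.0, 0.0], [0.003, -0.0, -1.0]]
wrist_force: [-0.1, -0.3, -0.4]
gripper_width: -0.0
gripper_force: 0.0
```

Request:
{"name": "step_arm", "arguments": {"targets": "0 -0.4 0 0;0 -0.4 0 0;0 -0.4 0 0;0 -0.4 0 0;0 -0.4 0 0;0 -0.4 0 0;0 -0.4 0 0;0 -0.4 0 0;0 -0.4 0 0;0 -0.4 0 0;0 -0.4 0 0;0 -0.4 0 0"}}

```text
time_s: 4.58
tcp_pos: [0.5609, -0.0441, 0.0288]
ee_rot: [[1.0, -0.015, 0.0], [-0.015, -1.0, -0.0], [0.0, 0.0, -1.0]]
wrist_force: [-0.2, -3.4, 6.8]
gripper_width: 0.002
gripper_force: 3.1
```

Request:
{"name": "step_arm", "arguments": {"targets": "0 -0.4 0 0;0 -0.4 0 0;0 -0.4 0 0;0 -0.4 0 0;0 -0.4 0 0;0 -0.4 0 0;0 -0.4 0 0;0 -0.4 0 0;0 -0.4 0 0;0 -0.4 0 0"}}

```text
time_s: 5.42
tcp_pos: [0.5613, -0.0041, 0.0288]
ee_rot: [[1.0, -0.015, -0.0], [-0.015, -1.0, -0.0], [-0.0, 0.0, -1.0]]
wrist_force: [0.1, -5.8, 4.8]
gripper_width: 0.002
gripper_force: 3.1
```

Request:
{"name": "step_arm", "arguments": {"targets": "0 -0.3 0 0;0 -0.3 0 0;0 -0.3 0 0;0 -0.3 0 0;0 -0.3 0 0;0 -0.3 0 0"}}

```text
time_s: 5.92
tcp_pos: [0.5615, 0.0138, 0.0288]
ee_rot: [[1.0, -0.015, -0.0], [-0.015, -1.0, -0.0], [-0.0, 0.0, -1.0]]
wrist_force: [-0.9, -5.9, 5.0]
gripper_width: 0.002
gripper_force: 3.3
```

Request:
{"name": "step_arm", "arguments": {"targets": "0 -0.2 0 0;0 -0.2 0 0;0 -0.2 0 0;0 -0.1 0 0"}}

```text
time_s: 6.25
tcp_pos: [0.5616, 0.0208, 0.0287]
ee_rot: [[1.0, -0.015, -0.0], [-0.015, -1.0, -0.0], [-0.0, 0.0, -1.0]]
wrist_force: [-0.2, -5.5, 5.3]
gripper_width: 0.003
gripper_force: 3.3
```

Request:
{"name": "step_arm", "arguments": {"targets": "0 -0.1 0 0;0 -0.1 0 0;0 -0.1 0 0;0 -0.1 0 0"}}

```text
time_s: 6.58
tcp_pos: [0.5615, 0.0232, 0.0288]
ee_rot: [[1.0, -0.015, -0.001], [-0.015, -1.0, -0.003], [-0.001, 0.003, -1.0]]
wrist_force: [1.7, -15.4, 5.5]
gripper_width: 0.003
gripper_force: 8.2
```

Request:
{"name": "step_arm", "arguments": {"targets": "0 -0.1 0 0;0 -0.1 0 0;0 0 0 0"}}

```text
time_s: 6.83
tcp_pos: [0.5613, 0.0233, 0.0288]
ee_rot: [[1.0, -0.015, -0.002], [-0.015, -1.0, -0.005], [-0.002, 0.005, -1.0]]
wrist_force: [2.6, -19.2, 4.3]
gripper_width: 0.001
gripper_force: 9.9
```

```bash
python3 - <<'E'
from h import *
from station import cams
c=cams.capture('scene');cv2.imwrite('pics/s2.png',cv2.resize(c['frame'][170:320,235:415],None,fx=4,fy=4,interpolation=2))
E
```

```text
(no output)
```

View pics/s2.png

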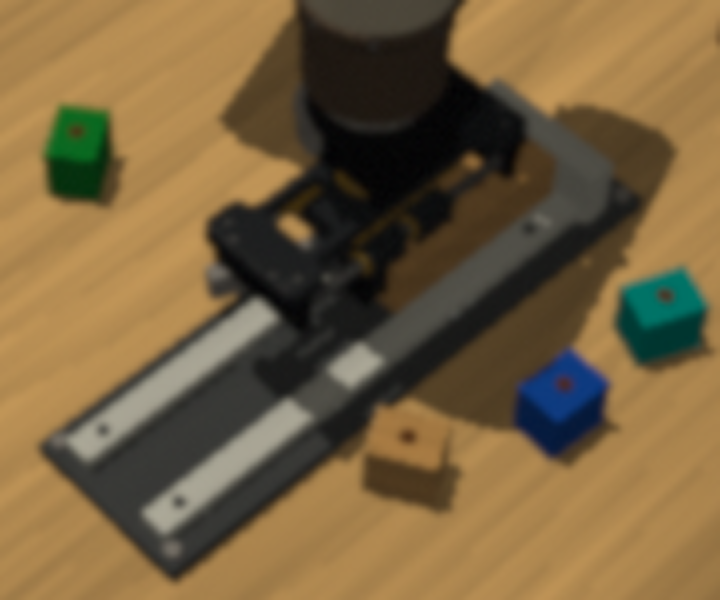

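The row stalled at TCP y=0.0233 while the force rose from 5.5 to 19 N. That matches the stop, with the free face at about y=34 mm and a finger half-width of about 11 mm. Next I back off, rise, and go to the outer side of the keeper.

Request:
{"name": "step_arm", "arguments": {"targets": "0 0.6 0 0;0 1.3 0 0;0 1.4 0 0;0 0 -2.5 0;0 0 -2.8 0;-2.7 0.5 0 0;-2.8 0.5 0 0;-2.8 0.57 0 0;0 0 0 0;0 0 0 0"}}

```text
time_s: 7.72
tcp_pos: [0.4767, -0.0211, 0.0815]
ee_rot: [[1.0, -0.015, -0.0], [-0.015, -1.0, 0.0], [-0.0, -0.0, -1.0]]
wrist_force: [-0.3, -0.3, 0.2]
gripper_width: 0.008
gripper_force: 0.0
```

```bash
python3 - <<'E'
from h import *
from station import cams,sense
c=cams.capture('top');f=cv2.resize(c['frame'][205:275,235:395],None,fx=5,fy=5,interpolation=2)
s=sense();w=cams.capture('wrist');g=cv2.resize(w['frame'],(320,240))
f=np.vstack([f,np.hstack([g,np.zeros((240,480,3),np.uint8)])])
cv2.imwrite('pics/t3.png',f)
T=w['tool_from_camera'];w['eye']=s['tcp_pos']+s['ee_rot']@T[:3,3];w['rotation']=s['ee_rot']@T[:3,:3]
import pickle;pickle.dump(w,open('w2.pkl','wb'));print(s['tcp_pos'])
E
```

```text
[ 0.47837785 -0.02074322  0.0817853 ]
```

View pics/t3.png

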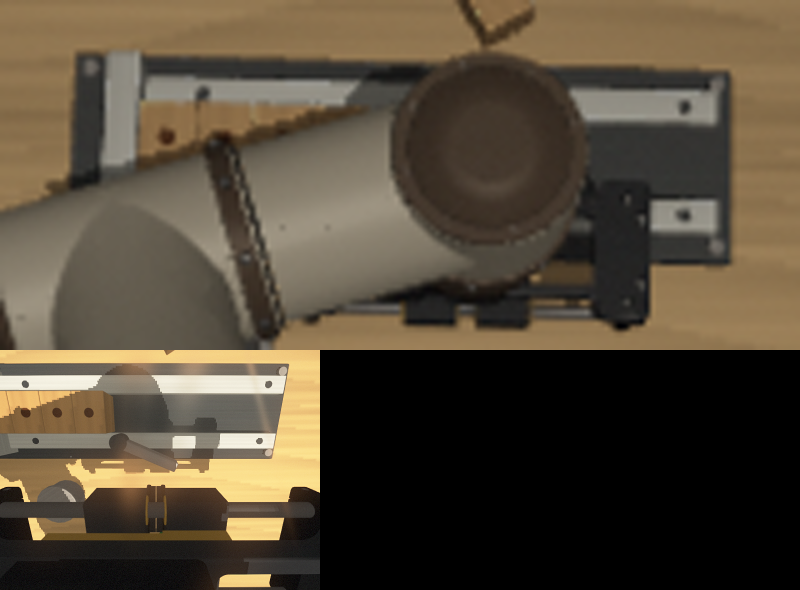

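Top view: block1's left edge (x≈139) meets the stop's face, with no gap. In the wrist inset the keeper is still swung outward, with its pivot at (240,182) and tip at about (350,228) in full-image pixels.

```bash
python3 - <<'E'
from h import *
import pickle
c=pickle.load(open('w2.pkl','rb'))
print(cast(c,[(240,182),(348,231)],.048).round(4)); print('b4 end',cast(c,[(208,118),(208,162)],.054).round(4))
E
```

```text
[[ 0.5302  0.0185  0.048 ]
 [ 0.5002 -0.044   0.048 ]]
b4 end [[0.5648 0.0319 0.054 ]
 [0.542  0.034  0.054 ]]
```

Request:
{"name": "step_arm", "arguments": {"targets": "0 0 1.7 0;0 0 1.7 0;0 0 1.7 0;0 0 0 0;0.6 0 0 0;0.6 0 0 0;0.6 -0.1 0 0;0.5 0.3 0 0;0.5 0.3 0 0;0.5 0.2 0 0;0 0 0 0"}}

```text
time_s: 8.73
tcp_pos: [0.5126, -0.0285, 0.031]
ee_rot: [[1.0, -0.015, 0.002], [-0.015, -1.0, 0.0], [0.002, -0.0, -1.0]]
wrist_force: [-0.4, 0.1, -1.1]
gripper_width: 0.003
gripper_force: 0.0
```

Request:
{"name": "step_arm", "arguments": {"targets": "0.5 0.1 0 0;0.5 0.1 0 0;0.5 0.1 0 0;0.5 -0.1 0 0;0.5 -0.1 0 0;0.6 0 0 0;0.5 -0.2 0 0;0.5 -0.2 0 0;0.5 -0.2 0 0;0.4 -0.3 0 0;0.4 -0.3 0 0;0.4 -0.4 0 0"}}

```text
time_s: 9.73
tcp_pos: [0.5697, -0.0139, 0.0306]
ee_rot: [[1.0, -0.015, 0.0], [-0.015, -1.0, -0.0], [0.0, 0.0, -1.0]]
wrist_force: [-1.9, 0.1, -0.4]
gripper_width: 0.004
gripper_force: 0.7
```

Request:
{"name": "step_arm", "arguments": {"targets": "0.3 -0.4 0 0;0.3 -0.5 0 0;0.2 -0.4 0 0;0.1 -0.4 0 0;0 -0.2 0 0;0 -0.1 0 0;0 0 0 0"}}

```text
time_s: 10.32
tcp_pos: [0.5791, 0.0062, 0.0308]
ee_rot: [[1.0, -0.015, 0.001], [-0.015, -1.0, 0.0], [0.001, -0.0, -1.0]]
wrist_force: [-0.4, -0.5, 0.5]
gripper_width: 0.003
gripper_force: 0.0
```

Request:
{"name": "step_arm", "arguments": {"targets": "0 -0.1 0 0;0 -0.1 0 0;0 -0.1 0 0;0 0 0 0"}}

```text
time_s: 10.65
tcp_pos: [0.5788, 0.0067, 0.0308]
ee_rot: [[1.0, -0.015, 0.0], [-0.015, -1.0, -0.002], [0.0, 0.002, -1.0]]
wrist_force: [2.1, -9.6, -0.0]
gripper_width: 0.008
gripper_force: 4.4
```

The keeper stalled at y=0.0067, and about 0.006 was predicted for its limit. Backing off and clearing.

Request:
{"name": "step_arm", "arguments": {"targets": "0 0.6 0 0;0 1.0 0 0;0 1.5 0 0;0 0 -3 0;0 0 -4 0;0 0 -4 0;0 0 -4 0;0 3.5 0 0;0 3.5 0 0;0 3.5 0 0;0 0 0 0;0 0 0 0"}}

```text
time_s: 11.65
tcp_pos: [0.5759, -0.1291, 0.1805]
ee_rot: [[1.0, -0.019, 0.0], [-0.019, -1.0, 0.001], [0.0, -0.001, -1.0]]
wrist_force: [0.6, -0.0, -0.4]
gripper_width: 0.002
gripper_force: 0.0
```

```bash
python3 - <<'E'
from h import *
from station import cams,sense
s=sense();print(s['tcp_pos'],s['time_s'])
w=cams.capture('wrist')['frame'];c=cams.capture('scene')['frame'][170:320,235:415]
cv2.imwrite('pics/f4.png',np.hstack([cv2.resize(w[:300],(480,225)),cv2.resize(c,(270,225))]))
E
```

```text
[ 0.57594591 -0.12909832  0.18046658] 11.65
```

View pics/f4.png

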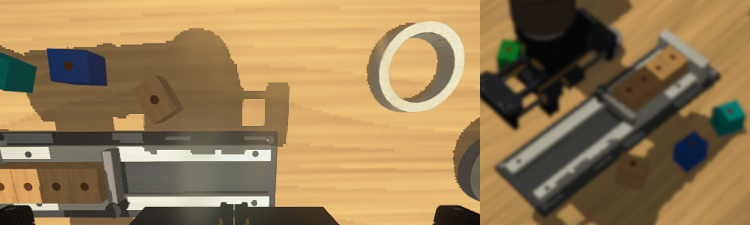

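The keeper stands straight across, just behind block4 (wrist view x≈112, y 150–215). The row is tight against the stop in the scene view, and the other objects in view are undisturbed.

```bash
python3 -c "
from station import r;print(r.finish_job())"
```

```text
the job is handed in; nothing more can be done
None
```

I pushed the row of four home against the end stop, swung the keeper fully across behind block4, moved the arm clear, and handed the job in at about 11.7 s; the verdict was not shown.

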